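# Load the negative carrier into the enlarger

## Task

Load the negative carrier with the square window (black handle, on the yellow paper box) into the enlarger: press the red lift handle down firmly on to its rubber buffer for a moment, so that the lever goes over centre, and let go of it; it must stay down with the lamphouse raised. Slide the carrier in, window up and handle to the front, fully home against the rear stops, with its boss dropped into the stage, and let go. Then bring the lever back up under control so that the lamphouse comes gently down and clamps the carrier, and let go; never let the lamphouse drop, don't lean hard on the lever at either end of its travel or force the carrier, and leave everything else where it is.

Things in the scene. Friction and masses are not known exactly. Their poses are not given: they have to be found in the camera images.
- enlarger: Fixed photographic enlarger: white 460 x 400 x 25 mm baseboard and a steel column at its back, along which the head is cranked to a different height each time. Origin on the table under the optical axis; x points level from the front to the column, z up: lever handle and carrier handle stick out at the front, its -x side.
- head: The enlarger's head (carriage, stage, lens, bellows) with the lamphouse and lever it carries; fixed on the column. Axes as the enlarger's; its origin lies on the optical axis, 190 mm below the top of the stage (0 to 30 mm above the table).
- seat (a point): Where the carrier's centre lies when seated: on the optical axis, 4 mm above the stage; axes as the enlarger's. The stage is a black plate 180 mm wide, from 80 mm before to 120 mm behind this point and a bevelled front lip, with an 82 mm square opening. Two brass stop pins, 20 mm high, 80 mm apart, stand under the rear of the lamphouse: a carrier that touches both is home. 20 N against stage or stops is too much.
- lamphouse (a joint): Height, m, of the white lamphouse (150 x 150 mm, front face 70 mm before the axis, 215 mm tall, about 2.6 kg) above its lowest position. At 0 the gap over the stage is 5 mm, too low for the carrier; raised (0.014 to 0.016) it is 19 to 21 mm; clamping a carrier it reads 0.003. It falls back if the lever is let go before over centre; falling at 0.2 m/s harms it.
- condenser (a point): Black condenser housing, the foot of the lamphouse (128 x 140 x 31 mm, moves with it), which clamps the carrier. This point is the centre of its underside; axes as the enlarger's.
- lever: The lift lever, a steel bell crank; origin at its pivot. With the handle up its axes are the enlarger's (long arm then 26 deg above level); it turns about y as it is pressed. Pressing takes 5 to 10 N at first and less on the way, it goes over centre 30 deg down, and somewhere 2 to 12 deg further is its rubber buffer: press that with 5 to 18 N (25 N squash it). Past centre it stays down.
- lever_pivot (a point): Pivot of the lift lever: 20 mm before the optical axis, 105 mm to its -y side, 25 mm above the stage; axis along y; in front the lever's 200 mm long arm carries the handle; its short crank above the pivot tips up as the handle goes down and lifts the lamphouse through a toggle link. To bring the lever up takes 1 to 5 N until past centre; then the weight drives it up with up to 10 N and must be held back.
- lever_handle (a point): Centre of the lever's red cross handle: a bar 22 mm thick, 36 mm long with flat ends, lying along the enlarger's y axis; an 8 mm wide steel arm joins it in the middle from behind. It moves on an arc of 200 mm radius about the pivot, in the enlarger's x-z plane. Once it is on the buffer, or the lamphouse sits on the carrier, 5 to 10 N more are enough and 25 N too much.
- carrier: Negative carrier to load, 0.17 kg: aluminium plate 130 x 120 x 8 mm with a 56 mm square amber window, a round boss 76 mm wide and 3 mm deep below, and a black handle bar 24 mm wide, 12 mm high that sticks out 140 mm in front (-x). Origin: centre of the boss's underside. Starts on the 29 mm high yellow paper box, boss down, its handle overhanging.
- carrier_center (a point): Centre of the carrier's plate, half-way through its thickness, 7 mm above the boss's underside. x points from the handle to the rear edge, z up.
- carrier_handle (a point): Point on the carrier's handle to grasp across its 24 mm width: 180 mm in front of the carrier's centre, half-way up the bar (2 mm above the plate's mid-plane).
- spare: Another carrier (small oblong window, grey handle) that lies on the table before the robot: leave it.
- finder: Focus finder, 100 mm high, standing on the baseboard at the left: leave it. Origin under its centre.
- filmcan: Film can, 33 mm across, 52 mm high, standing on the yellow box: leave it.
- bottle: Amber bottle, 190 mm high: leave it.
- funnel: Red funnel standing mouth down, 105 mm high: leave it.
- graduate: White measuring cup, 120 mm high: leave it.
- brush: Brush lying on the table: leave it.

How it is judged:
On the way, in this order (a step that is already met when the one before it is completed fails the run):
1. the lever is pressed firmly on to its buffer (some 4 N or more) (value of joint lever above 0.598 rad and contact force between anything else and lever above 4 N), for 0.2 s.
2. the lever is pressed down over centre and stays down with nothing touching it (value of joint lever above 0.585 rad and contact force between anything else and lever below 0.2 N), for 0.3 s.
3. the carrier is seated in the stage while the lamphouse is still raised (x of carrier_center in the frame of seat between -0.0015 and 0.0015 m and y of carrier_center in the frame of seat between -0.004 and 0.004 m and z of carrier_center in the frame of seat between -0.0015 and 0.0015 m and angle between the x axis of carrier_center and the x axis of seat, either way round below 0.06 rad and x of carrier_handle in the frame of seat below -0.12 m and value of joint lever above 0.55 rad), for 0.2 s.
At the end, for the whole second after the job is handed in: Carrier seated: centre within 1.5 mm of the seat point front to back and in height, 4 mm sideways, square within 0.06 rad, handle to the front; lever up (below 0.2 rad; 0.6 is the buffer), lamphouse down (below 4.5 mm), bearing on the carrier with over 5 N; all at rest, lever let go (x of carrier_center in the frame of seat between -0.0015 and 0.0015 m and y of carrier_center in the frame of seat between -0.004 and 0.004 m and z of carrier_center in the frame of seat between -0.0015 and 0.0015 m and angle between the x axis of carrier_center and the x axis of seat, either way round below 0.06 rad and x of carrier_handle in the frame of seat below -0.12 m and value of joint lever below 0.2 rad and value of joint lamphouse below 0.0045 m and contact force between lamphouse and carrier above 5 N and linear speed of carrier below 0.02 m/s and contact force between anything else and lever below 0.2 N); the robot touches nothing.
It fails at once if the lever is leant on at the end of its travel and squashes its buffer (0.6 rad is the buffer untouched, 0.6026 rad some 25 N) (value of joint lever above 0.6026 rad).
It fails at once if the carrier is crushed by the lamphouse with more than 120 N, by letting it fall or forcing the lever up (contact force between lamphouse and carrier above 120 N).
It fails at once if the lamphouse drops (faster than 0.2 m/s) (velocity of joint lamphouse below -0.2 m/s).
It fails at once if the carrier is forced against stage, stops or lamphouse with more than 20 N while it is loaded (value of joint lever above 0.5 rad and contact force between carrier and head above 20 N).
It fails at once if another thing is moved by more than 30 mm (distance of any of spare, finder, filmcan, bottle, funnel, graduate, brush from where it was at the start of the episode above 0.03 m).
It also fails if it takes over 72 s, if anything falls off the work surface, if the arm or the gripper's body presses on something with over 40 N, if the wrist force passes 120 N, or if a joint passes its speed limit or range.

## Robot

A 6-joint arm with a two-finger parallel gripper is mounted at the origin on the work surface. World frame = base frame: x ahead of the robot, y to its left, z up, the work surface at z = 0. Lengths are in m, angles in rad, forces in N, time in s.
With the tool pointing down it reaches from about 0.35 to 0.975 m from the base axis. Payload 4.9 kg.
Tool frame: the origin (TCP) lies on the mounting face of the last link; the fingertips stand 173 mm ahead of it and the grasp point (between the pads) lies 155 mm ahead of it; z points along the fingers, y is the line along which they close (so a half turn about z gives the same grasp; the last joint's range is limited). The gripper opens to 85 mm and grips with 20 to 120 N. Pads are 22 mm wide; open, the fingers measure 114 mm over their backs; the gripper's body (76 mm by 85 mm) begins 54 mm behind the grasp point. The pads swing forward as they close: fully open they stand 13 mm farther back than shut.
Start: joints at [-0.119, 0.053, 1.613, -0, 1.476, -0.119], TCP at [0.625, 0, 0.405] pointing down, gripper open.
Joint ranges: [-3.01, 3.01], [-1.01, 2.22], [0.06, 2.58], [-1.02, 4.17], [0.09, 2.62], [-3.14, 3.14]. Speed limits (rad/s): [2.57, 2.57, 3.14, 3.14, 3.14, 3.14].

## Interface

Orientations are given as a rotation vector (axis times angle).
In Python, from station import monitor, eyes, finish_job gives the robot as it stands. The module is installed in compiled form; this text tells all that it offers.
- The arm moves only by the tool step_arm, never from a script. Its argument "commands" is a list of rows, each a list of 3 entries, a list of its own where there are three numbers: the opening in per cent of the stroke, from 0 (shut) to 100 (fully open), then the shift along the tool's x, y, z in mm, then the turn about the tool's z in degrees. In form: [[hand, [x, y, z], yaw], ...]. A call has 1 to 12 rows; each row is the pose to reach, as a shift and turn from the pose commanded when the call began, along the tool's axes at that moment; what a row does not reach only later rows make up. A row lasts 1/8 s, in which the tool goes at most 62.5 mm and 10.7 degrees, less where a joint would pass 70% of its speed; a pose out of reach is approached as far as the arm can. A call with a gripper value outside its range is refused whole. The fingers move at their own pace and stop on an object; "squeeze" is the grip in N (left out, the last holds). Time passes only in rows, so rows that repeat a pose let the fingers close. It gives the time, the measured TCP pose, the force, the opening and the grip force at its end, in the units of the state.
- monitor.get_obs(): the state, without advancing time (a new reading comes with each control period).
- eyes.get_image(name): name is "scene" or "side" or "wrist"; returns the picture (480x640x3 uint8, red, green, blue); there is no depth.
- eyes.camera_info(name): a dict with "camera_matrix" (3x3 intrinsics, pixels), "extrinsics" (4x4, takes a point from camera to world coordinates). Camera axes: x right, y down, z forward; pixel columns grow to the right and rows downward; lengths in m; the calibration is good to about 2 mm. The wrist camera is an equidistant fisheye: a pixel r from the principal point sees the ray r / f radians off the axis. A picture is of the moment at which its call begins: read the wrist's pose just before it. camera_info takes no time and is no camera call; for the wrist camera it gives the pose at the moment of the call.
- finish_job(): hands the job in; it is judged then, once.
The state is a dict: "t": time; "q": joint angles; "dq": joint speeds; "effort": joint torques, N m; "tool_pos": TCP position; "tool_rot": TCP orientation; "contact_force": force on the tool from outside, world axes, zero at the start; "wrist_torque": the same for the moment, N m; "opening": finger opening in m; "grip_force": force on a finger pad.
Only numpy, scipy, OpenCV 4.12 (cv2) and the standard library are available. Lean on these libraries where they do the work, as an engineer would, in place of code of your own. Each camera call takes 0.05 s, during which the arm holds its last target. There are 200 camera calls.

## Working session

There is one attempt and no reset: what is moved stays moved. The work goes in short steps, Python scripts to look and compute and a tool call to move; the robot and the scene stay as the last step left them, time stands still between calls to the robot, and variables do not carry over. Pictures are saved under pics/ and viewed, at most 10 in all, crops included, and the job is handed in when it is done.

Besides the shell and the picture viewer there is one more tool, called after ">>>" in YAML: its name, and indented under it one key for each argument. step_arm: Moves the arm, as the interface text tells. Its arguments: {"type":"object","properties":{"commands":{"type":"array"},"squeeze":{"type":"number"}},"required":["commands"]}

```bash
mkdir -p pics
python3 - <<'E'
from station import monitor, eyes
import cv2, numpy as np
np.set_printoptions(precision=4,suppress=True)
o=monitor.get_obs(); print(o)
for n in ("scene","side","wrist"):
    im=eyes.get_image(n); cv2.imwrite(f"pics/{n}0.png",im[:,:,::-1])
    i=eyes.camera_info(n); print(n,i["camera_matrix"],i["extrinsics"])
E
```

```text
{'t': 0.0, 'q': array([-0.119 ,  0.0534,  1.6143, -0.    ,  1.476 , -0.119 ]), 'dq': array([ 0.002 , -0.0008, -0.0008, -0.0013, -0.0006, -0.0007]), 'effort': array([  0.0003, -39.367 , -37.0176,  -0.0002,   0.0069,  -0.    ]), 'tool_pos': array([0.6247, 0.    , 0.4035]), 'tool_rot': array([-2.2203, -2.2203,  0.002 ]), 'contact_force': array([ 0.9079,  0.9016, -0.4962]), 'wrist_torque': array([0.0261, 0.0082, 0.0669]), 'grip_force': 0.0, 'opening': 0.08538024949004847}
scene [[523.8602   0.     308.5999]
 [  0.     523.8602 242.1453]
 [  0.       0.       1.    ]] [[ 0.6112  0.7537 -0.2416  0.869 ]
 [ 0.7914 -0.5802  0.1924 -0.3488]
 [ 0.0048 -0.3089 -0.9511  1.3945]
 [ 0.      0.      0.      1.    ]]
side [[470.6829   0.     313.0487]
 [  0.     470.6829 233.5231]
 [  0.       0.       1.    ]] [[ 0.9012 -0.275   0.335   0.2147]
 [-0.433  -0.6061  0.6672 -0.8087]
 [ 0.0196 -0.7464 -0.6652  0.9085]
 [ 0.      0.      0.      1.    ]]
wrist [[371.6483   0.     314.3513]
 [  0.     371.6483 237.3249]
 [  0.       0.       1.    ]] [[ 1.      0.0011 -0.0022  0.6252]
 [ 0.0005 -0.9582 -0.286   0.0729]
 [-0.0025  0.286  -0.9582  0.3727]
 [ 0.      0.      0.      1.    ]]
```

View pics/scene0.png

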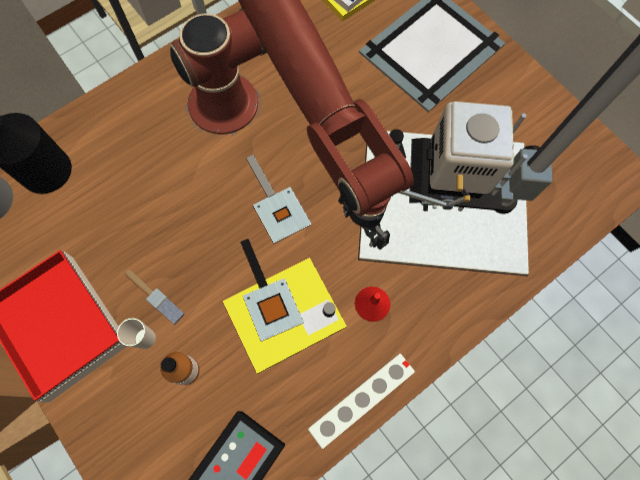

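View pics/side0.png

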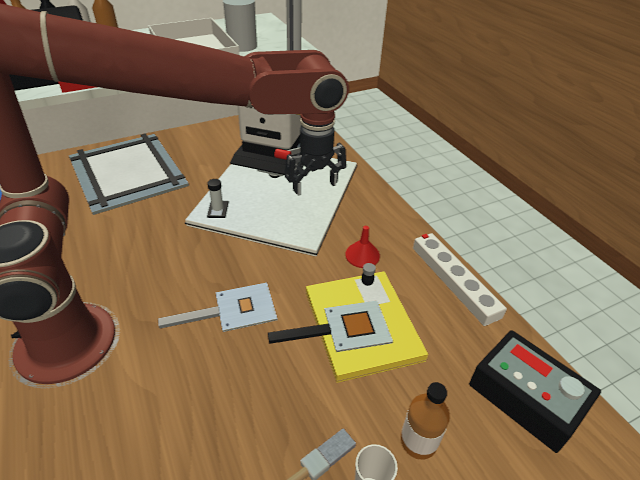

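View pics/wrist0.png

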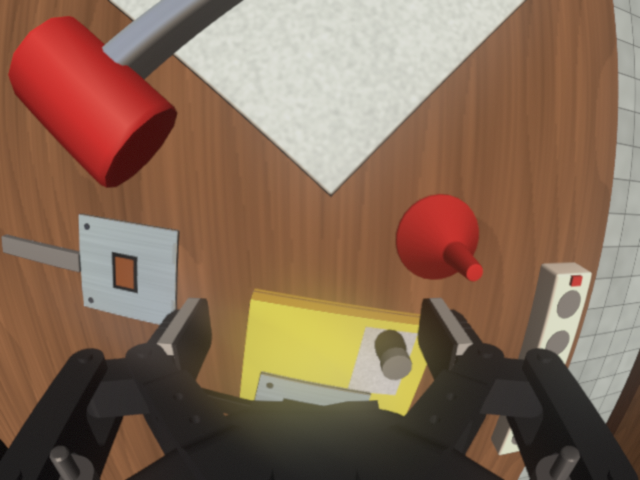

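```bash
cat > h.py <<'E'
import numpy as np, cv2
from station import monitor, eyes
np.set_printoptions(precision=4,suppress=True)
def ray(name,px,info=None):
    i=info or eyes.camera_info(name); K=i["camera_matrix"]; T=i["extrinsics"]
    v=np.array([(px[0]-K[0,2])/K[0,0],(px[1]-K[1,2])/K[1,1]])
    if name=="wrist":
        r=np.linalg.norm(v); d=np.r_[v/r*np.sin(r),np.cos(r)]
    else: d=np.r_[v,1]; d/=np.linalg.norm(d)
    return T[:3,3],T[:3,:3]@d
def onz(name,px,z,info=None):
    o,d=ray(name,px,info); return o+d*(z-o[2])/d[2]
def tri(rays):
    A=sum(np.eye(3)-np.outer(d,d) for o,d in rays); b=sum((np.eye(3)-np.outer(d,d))@o for o,d in rays)
    p=np.linalg.solve(A,b); return p,[np.linalg.norm(np.cross(p-o,d)) for o,d in rays]
def blobs(im,lo,hi,amin=60):
    h=cv2.cvtColor(im,cv2.COLOR_RGB2HSV); m=cv2.inRange(h,np.array(lo),np.array(hi))
    n,l,s,c=cv2.connectedComponentsWithStats(m)
    return m,[(c[k],s[k]) for k in range(1,n) if s[k][4]>=amin],l
E
python3 - <<'E'
from h import *
for n in ("scene","side","wrist"):
    im=cv2.imread(f"pics/{n}0.png")[:,:,::-1].copy()
    print(n)
    for nm,lo,hi in (("red",(0,170,90),(6,255,255)),("red2",(174,170,90),(180,255,255)),("amber",(8,150,60),(18,255,200)),("brass",(18,120,100),(26,255,255))):
        m,b,l=blobs(im,lo,hi); print(nm,[(c.round(1).tolist(),s.tolist()) for c,s in b][:12])
sc=[(360,258),(527,273),(367,130)]
for p in sc: print(onz("scene",p,0.025))
for p in [(187,218),(317,252),(357,160)]: print("side",onz("side",p,0.025))
E
```

```text
scene
red [([51.9, 327.5], [0, 250, 118, 151, 10063]), ([372.0, 303.6], [355, 287, 35, 35, 964]), ([251.0, 460.3], [237, 442, 29, 37, 449])]
red2 []
amber [([82.6, 6.5], [73, 0, 20, 18, 130]), ([309.8, 5.4], [300, 0, 21, 16, 106]), ([59.9, 11.0], [48, 2, 25, 17, 81]), ([347.8, 23.2], [322, 8, 53, 36, 332]), ([334.7, 46.1], [321, 34, 28, 27, 173]), ([121.4, 114.4], [45, 50, 146, 137, 4265]), ([261.1, 74.3], [245, 54, 33, 37, 236]), ([254.2, 64.6], [246, 58, 20, 13, 86]), ([344.5, 74.7], [336, 67, 17, 18, 68]), ([371.6, 83.4], [360, 72, 26, 24, 109]), ([278.8, 92.8], [267, 80, 25, 29, 168]), ([355.1, 90.0], [347, 85, 16, 13, 66])]
brass [([346.9, 9.1], [322, 0, 54, 22, 284]), ([459.6, 182.0], [457, 175, 6, 15, 85])]
side
red [([72.3, 86.5], [58, 81, 36, 11, 204]), ([281.0, 153.3], [274, 149, 17, 10, 119]), ([362.3, 250.9], [346, 226, 34, 42, 778]), ([531.3, 360.1], [511, 344, 41, 33, 463])]
red2 []
amber [([16.6, 3.7], [11, 0, 14, 9, 70]), ([104.0, 13.1], [93, 0, 25, 28, 486]), ([509.4, 181.1], [347, 74, 293, 214, 4724]), ([357.5, 323.7], [343, 313, 31, 23, 514]), ([427.8, 416.4], [408, 393, 42, 45, 1357]), ([415.1, 452.1], [400, 433, 37, 27, 175])]
brass [([311.3, 307.4], [305, 289, 14, 36, 98]), ([372.3, 366.5], [320, 335, 109, 48, 807])]
wrist
red [([80.7, 92.1], [8, 16, 165, 171, 14099]), ([438.9, 237.7], [396, 194, 87, 87, 5761])]
red2 []
amber [([124.0, 272.2], [116, 257, 17, 31, 467])]
brass [([326.1, 314.4], [234, 289, 187, 110, 2875]), ([420.2, 350.0], [415, 337, 12, 26, 61]), ([416.3, 388.0], [405, 364, 23, 52, 125])]
[0.6424 0.0115 0.025 ]
[0.9505 0.3424 0.025 ]
[0.3506 0.2781 0.025 ]
side [0.3553 0.29   0.025 ]
side [0.6369 0.0054 0.025 ]
side [0.9614 0.357  0.025 ]
```

Run:
```python
from h import *
print("handle rough",tri([ray("side",(282,153.5)),ray("wrist",(85,90))]))
# baseboard edges in wrist
im=cv2.imread("pics/wrist0.png"); 
for p in [(331,194),(170,43),(480,45),(205,77),(430,95)]: print(p,onz("wrist",p,0.025))
# carrier window & handle
im=cv2.imread("pics/scene0.png")[:,:,::-1].copy()
z=0.029+0.011
h=cv2.cvtColor(im,cv2.COLOR_RGB2HSV)
m=cv2.inRange(h,(5,150,60),(20,255,220)); r=np.zeros_like(m); r[285:330,250:300]=m[285:330,250:300]
q=cv2.minAreaRect(cv2.findContours(r,0,2)[0][0]); print(q)
for c in [q[0],*cv2.boxPoints(q)]: print(onz("scene",c,z))
m=cv2.inRange(h,(0,0,0),(180,255,60)); r=np.zeros_like(m); r[230:300,230:272]=m[230:300,230:272]
n,l,s,c=cv2.connectedComponentsWithStats(r); k=1+s[1:,4].argmax(); ys,xs=np.nonzero(l==k)
print(s[k],c[k]); q=cv2.minAreaRect(np.c_[xs,ys].astype(np.float32)); print(q)
for c in [q[0],*cv2.boxPoints(q)]: print(onz("scene",c,z+.002))
# same in side
im=cv2.imread("pics/side0.png")[:,:,::-1].copy(); print("side win",onz("side",(357.5,323.7),z))
```

```text
handle rough (array([0.5763, 0.085 , 0.3038]), [np.float64(0.0011163781649877733), np.float64(0.001116378164987746)])
(331, 194) [0.6402 0.012  0.025 ]
(170, 43) [0.4847 0.1651 0.025 ]
(480, 45) [0.7868 0.1662 0.025 ]
(205, 77) [0.5212 0.1267 0.025 ]
(430, 95) [0.7337 0.1097 0.025 ]
((272.3189697265625, 308.57757568359375), (22.059484481811523, 22.453405380249023), 66.80140686035156)
[ 0.6114 -0.2612  0.04  ]
[ 0.5758 -0.2827  0.04  ]
[ 0.5899 -0.2258  0.04  ]
[ 0.6468 -0.2399  0.04  ]
[ 0.6326 -0.2961  0.04  ]
[241 239  26  48 399] [253.4486 262.8972]
((253.4201202392578, 262.9082946777344), (49.23077392578125, 8.076924324035645), 67.38013458251953)
[ 0.4815 -0.228   0.042 ]
[ 0.4113 -0.2215  0.042 ]
[ 0.4164 -0.2003  0.042 ]
[ 0.5499 -0.2344  0.042 ]
[ 0.5447 -0.255   0.042 ]
side win [ 0.6105 -0.2591  0.04  ]
```

>>> step_arm:
  commands:
    - [0,[0,0,-60],0]
    - [0,[0,0,-125],10]
    - [0,[30,-15,-125],20]
    - [0,[60,-35,-125],30]
    - [0,[70,-42,-125],40]
    - [0,[70,-42,-125],44]
    - [0,[70,-42,-125],44]
    - [0,[70,-42,-125],44]

```text
t: 1.15
tool_pos: [0.5831, 0.0699, 0.5294]
tool_rot: [-2.891, -1.229, 0.001]
contact_force: [-0.5, 0.1, 0.4]
opening: 0.0
grip_force: 0.0
```

Run:
```python
from h import *
o=monitor.get_obs(); print(o["t"],o["tool_pos"],o["tool_rot"],o["contact_force"],o["opening"])
for n in ("wrist","scene","side"):
    i=eyes.camera_info(n); im=eyes.get_image(n); cv2.imwrite(f"pics/{n}1.png",im[:,:,::-1])
    if n=="wrist": np.save("w1.npy",i["extrinsics"]); print(i["extrinsics"])
    m,b,l=blobs(im,(0,170,60),(6,255,255)); print(n,[(c.round(1).tolist(),s.tolist()) for c,s in b][:12])
w=cv2.imread("pics/wrist1.png"); s=cv2.imread("pics/side1.png")[40:280,130:450]
s=cv2.resize(s,(640,480)); cv2.imwrite("pics/a1.png",cv2.resize(np.hstack([w,s]),(800,300)))
```

```text
1.15 [0.5831 0.0699 0.5294] [-2.8912 -1.2285  0.0007] [-0.4828  0.0735  0.3579] 4.478847155781537e-06
[[ 0.7202 -0.6644 -0.1998  0.634 ]
 [-0.6938 -0.6901 -0.2062  0.1223]
 [-0.0009  0.2871 -0.9579  0.4983]
 [ 0.      0.      0.      1.    ]]
wrist [([458.3, 155.3], [427, 122, 69, 67, 3366]), ([290.3, 253.7], [257, 235, 67, 38, 2303])]
scene [([50.8, 324.8], [0, 250, 118, 151, 10624]), ([372.1, 303.5], [355, 287, 35, 35, 967]), ([251.0, 460.3], [237, 442, 29, 37, 449])]
side [([98.8, 74.0], [53, 57, 88, 35, 1924]), ([282.2, 153.9], [274, 149, 17, 11, 147]), ([362.3, 250.9], [346, 226, 34, 42, 778]), ([531.4, 360.0], [511, 344, 41, 33, 469])]
```

View pics/a1.png

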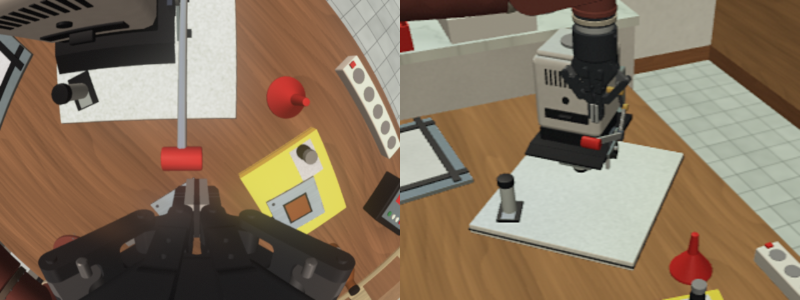

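Run:
```python
from h import *
w1={"camera_matrix":eyes.camera_info("wrist")["camera_matrix"],"extrinsics":np.load("w1.npy")}
w0=dict(w1); w0["extrinsics"]=np.array([[1,.0011,-.0022,.6252],[.0005,-.9582,-.286,.0729],[-.0025,.286,-.9582,.3727],[0,0,0,1]])
r1=ray("wrist",(290.3,254.2),w1); rs=ray("side",(282.2,153.9)); r0=ray("wrist",(85,90),w0)
print(tri([r1,rs])); print(tri([r1,r0])); print(tri([r1,r0,rs]))
for z in (.300,.31,.32): print(onz("wrist",(290.3,254),z,w1))
# baseboard front edge & side edge in wrist1 (full px): side edge
im=cv2.imread("pics/wrist1.png")
for p in [(376,185),(376,10),(100,196)]: print(onz("wrist",p,.025,w1))
```

```text
(array([0.5762, 0.0832, 0.3043]), [np.float64(0.0010678860299659168), np.float64(0.00106788602996618)])
(array([0.5781, 0.0835, 0.3057]), [np.float64(0.0006379118901039125), np.float64(0.0006378047890099733)])
(array([0.5766, 0.0838, 0.3038]), [np.float64(0.0011951190131425727), np.float64(0.0008129452960142951), np.float64(0.0012159382456463498)])
[0.576 0.082 0.3  ]
[0.579 0.084 0.31 ]
[0.5819 0.086  0.32  ]
[0.6419 0.016  0.025 ]
[0.8011 0.1834 0.025 ]
[0.3545 0.2816 0.025 ]
```

Run:
```python
import cv2
w=cv2.imread("pics/wrist1.png")[0:300,0:400]; s=cv2.imread("pics/scene1.png")[80:230,340:560]
cv2.imwrite("pics/b1.png",cv2.hconcat([cv2.resize(w,(400,300)),cv2.resize(s,(400,300),interpolation=cv2.INTER_CUBIC)]))
```

```text
(no output)
```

View pics/b1.png

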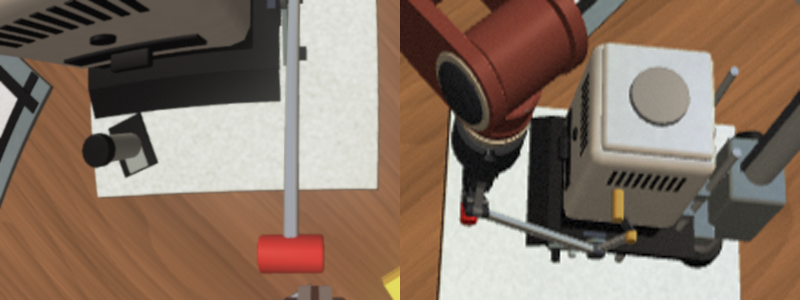

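>>> step_arm:
  commands:
    - [0,[3,-8,15],0.5]
    - [0,[6,-14,33],0.5]
    - [0,[5,-14,42],0.5]
    - [0,[2,-14,50],0.5]
    - [0,[-1,-14,59],0.5]
    - [0,[-5,-14,68],0.5]
    - [0,[-7,-14,77],0.5]
    - [0,[-9,-14,86],0.5]
    - [0,[-11,-14,94],0.5]

```text
t: 2.42
tool_pos: [0.5649, 0.0714, 0.4364]
tool_rot: [2.896, 1.214, -0.001]
contact_force: [-2.5, -1.7, 3.8]
opening: 0.0001
grip_force: 2.5
```

>>> step_arm:
  commands:
    - [0,[-1,0,9],0]
    - [0,[-2,0,18],0]
    - [0,[-3,0,27],0]
    - [0,[-3,0,36],0]
    - [0,[-3,0,44],0]
    - [0,[-3,0,50],0]
    - [0,[-2,0,54],0]
    - [0,[-2,0,56],0]

```text
t: 3.42
tool_pos: [0.5639, 0.0705, 0.3794]
tool_rot: [-2.897, -1.215, 0.0]
contact_force: [-0.6, 0.3, -0.5]
opening: 0.0001
grip_force: 0.0
```

Run:
```python
from h import *
for n in ("wrist","side"):
    im=eyes.get_image(n); cv2.imwrite(f"pics/{n}2.png",im[:,:,::-1])
    m,b,l=blobs(im,(0,170,60),(6,255,255)); print(n,[(c.round(1).tolist(),s.tolist()) for c,s in b][:12])
o=monitor.get_obs(); print(o["tool_pos"],o["contact_force"])
print("side at closed y", [onz("side",(282,153.9),z) for z in (.3,)])
```

```text
wrist [([525.9, 155.1], [483, 109, 107, 91, 6148]), ([318.1, 277.5], [279, 259, 77, 42, 2101])]
side [([4.3, 9.1], [0, 0, 12, 17, 138]), ([110.2, 34.4], [87, 29, 40, 14, 267]), ([281.4, 198.8], [275, 194, 14, 10, 103]), ([362.3, 250.9], [346, 226, 34, 42, 778]), ([531.3, 360.1], [511, 344, 41, 33, 462])]
[0.5639 0.0704 0.3796] [0.1174 0.8934 0.4049]
side at closed y [array([0.5775, 0.0905, 0.3   ])]
```

>>> step_arm:
  commands:
    - [0,[0,0,3],0]
    - [0,[0,0,6],0]
    - [0,[0,0,6],0]

```text
t: 3.9
tool_pos: [0.5638, 0.0704, 0.3733]
tool_rot: [-2.897, -1.215, 0.001]
contact_force: [-0.7, -0.3, -0.0]
opening: 0.0003
grip_force: 0.0
```

>>> step_arm:
  commands:
    - [0,[0,0,1],0]
    - [0,[0,0,1],0]

```text
t: 4.15
tool_pos: [0.5639, 0.0704, 0.3727]
tool_rot: [-2.897, -1.215, -0.0]
contact_force: [-0.9, 1.7, -0.1]
opening: -0.0001
grip_force: 0.0
```

>>> step_arm:
  commands:
    - [0,[0,0,0.7],0]
    - [0,[0,0,0.7],0]

```text
t: 4.4
tool_pos: [0.5639, 0.0704, 0.372]
tool_rot: [2.897, 1.215, -0.0]
contact_force: [-0.9, -0.3, -0.5]
opening: 0.0001
grip_force: 0.0
```

>>> step_arm:
  commands:
    - [0,[0,0,0.7],0]
    - [0,[0,0,0.7],0]

```text
t: 4.65
tool_pos: [0.5639, 0.0704, 0.3712]
tool_rot: [-2.897, -1.215, 0.0]
contact_force: [-0.8, -0.1, 0.8]
opening: -0.0003
grip_force: 0.0
```

>>> step_arm:
  commands:
    - [0,[0,0,0.7],0]
    - [0,[0,0,0.7],0]

```text
t: 4.9
tool_pos: [0.5639, 0.0704, 0.3705]
tool_rot: [-2.897, -1.215, 0.0]
contact_force: [-0.8, 0.6, 0.1]
opening: 0.0001
grip_force: 0.0
```

>>> step_arm:
  commands:
    - [0,[0,0,0.7],0]
    - [0,[0,0,0.7],0]

```text
t: 5.15
tool_pos: [0.5638, 0.0704, 0.3698]
tool_rot: [-2.897, -1.215, 0.0]
contact_force: [0.6, -0.3, -0.6]
opening: -0.0
grip_force: 0.0
```

Run:
```python
from h import *
th=np.radians(46.7); xe=np.array([np.cos(th),np.sin(th),0]); ye=np.array([-np.sin(th),np.cos(th),0])
H=np.array([.577,.0835,.304])
def planehit(n,px,inf=None):
    o,d=ray(n,px,inf); return o+d*((H-o)@ye)/(d@ye)
print(planehit("side",(282.2,153.9)),planehit("side",(281.4,198.8)))
i=eyes.camera_info("wrist"); im=eyes.get_image("wrist"); m,b,l=blobs(im,(0,170,60),(6,255,255)); 
c=b[-1][0]; print([(c.round(1),s) for c,s in b]); 
print(tri([ray("wrist",c,i),ray("side",(281.4,198.8))]))
```

```text
[0.5739 0.0802 0.3069] [0.5641 0.0698 0.1836]
[(array([531. , 155.9]), array([ 487,  108,  111,   94, 6436], dtype=int32)), (array([319. , 282.3]), array([ 277,  266,   81,   43, 1754], dtype=int32))]
(array([0.5669, 0.0723, 0.1807]), [np.float64(0.0016822577164948944), np.float64(0.0016822577164948655)])
```

>>> step_arm:
  commands:
    - [0,[0,0,0.8],0]
    - [0,[0,0,0.8],0]

```text
t: 5.45
tool_pos: [0.5638, 0.0704, 0.369]
tool_rot: [-2.897, -1.215, 0.0]
contact_force: [0.3, -0.3, 0.2]
opening: -0.0001
grip_force: 0.0
```

>>> step_arm:
  commands:
    - [0,[0,0,0.8],0]
    - [0,[0,0,0.8],0]

```text
t: 5.7
tool_pos: [0.5638, 0.0704, 0.3682]
tool_rot: [-2.897, -1.215, 0.0]
contact_force: [-0.4, -0.9, -0.4]
opening: -0.0002
grip_force: 0.0
```

>>> step_arm:
  commands:
    - [0,[0,0,0.6],0]
    - [0,[0,0,0.6],0]

```text
t: 5.95
tool_pos: [0.5639, 0.0704, 0.3676]
tool_rot: [-2.897, -1.215, 0.0]
contact_force: [-0.5, 0.4, 0.0]
opening: -0.0001
grip_force: 0.0
```

>>> step_arm:
  commands:
    - [0,[0,0,0.7],0]
    - [0,[0,0,0.7],0]

```text
t: 6.2
tool_pos: [0.5639, 0.0704, 0.3669]
tool_rot: [-2.897, -1.215, 0.0]
contact_force: [-0.1, -0.1, -0.3]
opening: 0.0002
grip_force: 0.0
```

>>> step_arm:
  commands:
    - [0,[0,0,0.6],0]
    - [0,[0,0,0.6],0]

```text
t: 6.45
tool_pos: [0.5639, 0.0704, 0.3664]
tool_rot: [-2.897, -1.215, 0.0]
contact_force: [-0.4, -0.3, 0.5]
opening: 0.0
grip_force: 0.0
```

>>> step_arm:
  commands:
    - [0,[0,0,0.7],0]
    - [0,[0,0,0.7],0]

```text
t: 6.7
tool_pos: [0.5639, 0.0704, 0.3656]
tool_rot: [-2.897, -1.215, 0.0]
contact_force: [-0.3, 0.3, 0.7]
opening: 0.0001
grip_force: 0.0
```

>>> step_arm:
  commands:
    - [0,[0,0,0.6],0]
    - [0,[0,0,0.6],0]

```text
t: 6.95
tool_pos: [0.5639, 0.0703, 0.3655]
tool_rot: [2.897, 1.215, 0.0]
contact_force: [0.3, -0.2, 1.6]
opening: -0.0002
grip_force: 1.0
```

>>> step_arm:
  commands:
    - [0,[0,0,1.0],0]
    - [0,[0,0,1.5],0]
    - [0,[0,0,1.5],0]

```text
t: 7.32
tool_pos: [0.5641, 0.0703, 0.3652]
tool_rot: [2.896, 1.214, 0.001]
contact_force: [-2.8, -1.3, 7.5]
opening: 0.0003
grip_force: 3.4
```

>>> step_arm:
  commands:
    - [0,[0,0,0.6],0]
    - [0,[0,0,0.6],0]
    - [0,[0,0,0.6],0]
    - [0,[0,0,0.6],0]

```text
t: 7.82
tool_pos: [0.5641, 0.0702, 0.3651]
tool_rot: [2.896, 1.214, 0.002]
contact_force: [-4.2, -1.1, 8.2]
opening: 0.0
grip_force: 4.3
```

>>> step_arm:
  commands:
    - [0,[0,0,-1.5],0]
    - [0,[0,0,-4],0]
    - [0,[0,0,-10],0]
    - [0,[0,0,-25],0]
    - [0,[-5,10,-60],0]
    - [0,[-10,0,-90],0]
    - [0,[-15,-30,-100],0]
    - [0,[-20,-60,-100],0]
    - [0,[-20,-80,-100],0]
    - [0,[-20,-80,-100],0]

```text
t: 9.07
tool_pos: [0.4922, 0.113, 0.4635]
tool_rot: [2.896, 1.217, 0.002]
contact_force: [0.0, 0.1, -0.1]
opening: 0.0002
grip_force: 0.0
```

Run:
```python
from h import *
o=monitor.get_obs(); print(o["t"],o["tool_pos"],o["tool_rot"])
for n in ("wrist","side"):
    i=eyes.camera_info(n); im=eyes.get_image(n); cv2.imwrite(f"pics/{n}3.png",im[:,:,::-1])
    if n=="wrist": np.save("w3.npy",i["extrinsics"])
    m,b,l=blobs(im,(0,170,60),(6,255,255)); print(n,[(c.round(1).tolist(),s.tolist()) for c,s in b][:12])
w=cv2.imread("pics/wrist3.png"); s=cv2.imread("pics/side3.png")[110:230,220:380]
cv2.imwrite("pics/c3.png",np.hstack([w[:400,:500][:, :],cv2.resize(s,(300,225))if False else cv2.copyMakeBorder(cv2.resize(s,(300,225)),0,175,0,0,0)]))
```

```text
9.075 [0.4922 0.113  0.4635] [2.8958 1.2171 0.0016]
wrist [([543.9, 139.4], [511, 103, 84, 72, 3656]), ([431.7, 207.8], [407, 193, 50, 28, 1193])]
side [([4.1, 9.8], [0, 0, 12, 19, 152]), ([81.4, 86.5], [60, 83, 58, 9, 227]), ([281.4, 198.8], [275, 194, 14, 10, 103]), ([362.3, 250.9], [346, 226, 34, 42, 777]), ([531.3, 360.0], [511, 344, 41, 33, 466])]
```

View pics/c3.png

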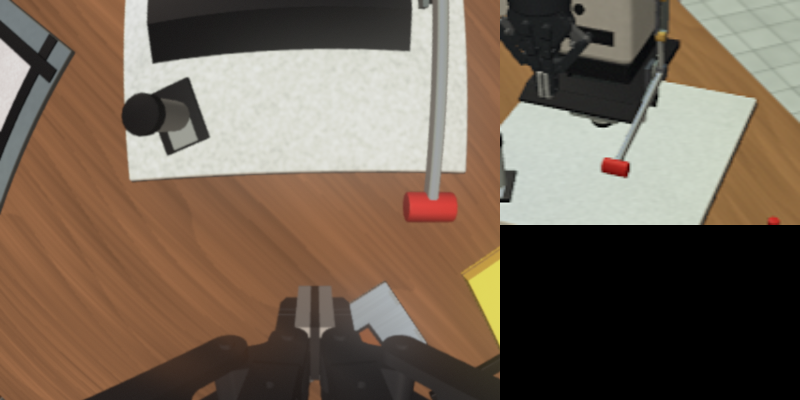

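Run:
```python
from h import *
inf={"camera_matrix":eyes.camera_info("wrist")["camera_matrix"],"extrinsics":np.load("w3.npy")}
g=cv2.cvtColor(cv2.imread("pics/wrist3.png"),cv2.COLOR_BGR2GRAY).astype(int)
for c in (170,200,240,280,320,360,400): print(c,g[0:80:2,c].tolist())
for r in (15,30,40): print(r,"L",g[r,138:160].tolist(),"R",g[r,400:422].tolist())
```

```text
170 [49, 48, 48, 47, 46, 47, 47, 46, 45, 44, 30, 25, 25, 26, 26, 26, 26, 26, 26, 29, 27, 27, 28, 28, 29, 27, 29, 28, 29, 29, 97, 213, 224, 223, 221, 216, 215, 219, 220, 216]
200 [45, 44, 45, 44, 43, 44, 43, 41, 28, 25, 26, 27, 26, 28, 29, 28, 29, 29, 29, 30, 30, 30, 32, 31, 33, 34, 33, 35, 104, 207, 212, 214, 218, 221, 222, 222, 222, 221, 219, 219]
240 [40, 40, 40, 40, 41, 35, 29, 30, 28, 30, 31, 31, 32, 31, 31, 34, 34, 36, 36, 37, 38, 39, 39, 41, 41, 43, 103, 214, 218, 215, 217, 218, 220, 221, 220, 221, 220, 222, 221, 219]
280 [38, 39, 38, 38, 31, 30, 32, 33, 34, 34, 34, 36, 36, 39, 39, 41, 41, 42, 43, 43, 44, 46, 46, 49, 52, 150, 218, 219, 217, 215, 219, 218, 211, 213, 217, 220, 222, 222, 220, 219]
320 [37, 38, 39, 33, 34, 34, 34, 35, 38, 38, 40, 40, 40, 41, 44, 45, 46, 46, 47, 49, 51, 51, 53, 54, 106, 216, 221, 221, 220, 220, 221, 221, 220, 221, 220, 219, 218, 218, 218, 220]
360 [39, 39, 40, 39, 37, 39, 39, 39, 41, 41, 44, 45, 45, 46, 47, 49, 50, 51, 51, 54, 54, 55, 57, 58, 99, 202, 212, 217, 218, 218, 218, 218, 214, 215, 220, 219, 214, 215, 218, 221]
400 [46, 47, 46, 47, 47, 48, 48, 48, 48, 49, 51, 51, 51, 53, 54, 55, 56, 56, 57, 58, 59, 60, 61, 62, 63, 115, 208, 218, 221, 221, 219, 211, 208, 213, 218, 221, 220, 218, 218, 221]
15 L [220, 222, 224, 226, 226, 226, 225, 221, 195, 118, 57, 47, 47, 47, 46, 47, 48, 47, 47, 48, 47, 46] R [48, 48, 48, 51, 50, 50, 50, 50, 51, 52, 65, 115, 176, 207, 215, 215, 214, 213, 214, 215, 218, 219]
30 L [222, 223, 224, 225, 223, 221, 221, 220, 212, 171, 95, 35, 24, 26, 25, 23, 24, 24, 24, 25, 26, 25] R [55, 55, 55, 56, 55, 56, 55, 56, 56, 61, 99, 164, 207, 218, 220, 220, 220, 220, 219, 219, 220, 221]
40 L [219, 218, 218, 218, 217, 217, 219, 220, 219, 216, 187, 112, 43, 26, 26, 26, 26, 25, 25, 25, 25, 26] R [59, 59, 60, 60, 59, 60, 61, 60, 61, 77, 133, 190, 210, 213, 214, 213, 212, 210, 211, 214, 216, 219]
```

Run:
```python
from h import *
inf={"camera_matrix":eyes.camera_info("wrist")["camera_matrix"],"extrinsics":np.load("w3.npy")}
cre=[(170,19.5),(200,15.5),(240,11),(280,7.5),(320,5.5)]; bot=[(170,60),(200,56),(240,52),(280,49.5),(320,48),(360,48),(400,50)]
for nm,pts,zs in (("crease",cre,(.185,.19)),("bottom",bot,(.165,.175,.185))):
  for z in zs:
    P=np.array([onz("wrist",p,z,inf)[:2] for p in pts]); d=P[-1]-P[0]
    q=cv2.fitLine(P.astype(np.float32),2,0,0.01,0.01).ravel(); print(nm,z,"dir deg",np.degrees(np.arctan2(q[1],q[0])),P[0],P[-1], "resid",np.abs((P-q[2:])@np.array([-q[1],q[0]])).max())
for z in (.18,.185,.19,.195):
    L=onz("wrist",(147.3,22),z,inf)[:2]; R=onz("wrist",(411,5.5),z,inf)[:2]; L2=onz("wrist",(152.,62),z,inf)[:2];R2=onz("wrist",(410.5,50.5),z,inf)[:2]
    print(z,"width",np.linalg.norm(L-R),"mid",(L+R)/2,"dir",np.degrees(np.arctan2(*(L-R)[::-1])),"| bottom",np.linalg.norm(L2-R2),(L2+R2)/2)
inf0=dict(inf)
print("handle", [ (z,onz("wrist",(431.7,207.8),z,inf)) for z in (.18,.185)], tri([ray("wrist",(431.7,207.8),inf),ray("side",(281.4,198.8))]))
im=cv2.imread("pics/scene1.png")
for z in (.43,.44,.45): print("cap",onz("scene",(482,127.5),z))
```

```text
crease 0.185 dir deg -43.007122 [0.5307 0.2944] [0.6064 0.2237] resid 0.0004038440929329205
crease 0.19 dir deg -43.00711 [0.531  0.2918] [0.6052 0.2225] resid 0.00039571881577194114
bottom 0.165 dir deg -43.24597 [0.5074 0.2808] [0.6301 0.1652] resid 0.00019538391582030182
bottom 0.175 dir deg -43.246002 [0.5087 0.2765] [0.6268 0.1652] resid 0.0001881067725701303
bottom 0.185 dir deg -43.245987 [0.5101 0.2722] [0.6236 0.1652] resid 0.00018078942274926042
0.18 width 0.1866800090767926 mid [0.5867 0.247 ] dir 137.2376885991588 | bottom 0.18072308264682022 [0.5651 0.2223]
0.185 width 0.18298365078872406 mid [0.5858 0.2454] dir 137.2376885991588 | bottom 0.17714467450504603 [0.5647 0.2212]
0.19 width 0.1792872925006554 mid [0.585  0.2438] dir 137.23768859915876 | bottom 0.17356626636327177 [0.5643 0.22  ]
0.195 width 0.17559093421258684 mid [0.5841 0.2421] dir 137.2376885991588 | bottom 0.1699878582214976 [0.5638 0.2189]
handle [(0.18, array([0.5667, 0.068 , 0.18  ])), (0.185, array([0.5662, 0.0699, 0.185 ]))] (array([0.5652, 0.0697, 0.1837]), [np.float64(0.0011252526895392423), np.float64(0.0011252526895395368)])
cap [0.6456 0.287  0.43  ]
cap [0.648  0.2804 0.44  ]
cap [0.6503 0.2738 0.45  ]
```

>>> step_arm:
  commands:
    - [50,[-35,25,10],9]
    - [50,[-75,50,25],18]
    - [50,[-115,80,45],27]
    - [50,[-155,108,70],36]
    - [50,[-195,136,95],45]
    - [50,[-235,164,120],54]
    - [50,[-274,191,145],59.5]
    - [50,[-274,191,163],59.5]
    - [50,[-274,191,163],59.5]

```text
t: 10.3
tool_pos: [0.4365, -0.2171, 0.298]
tool_rot: [-3.116, 0.383, 0.006]
contact_force: [-0.5, 0.2, 0.3]
opening: 0.0425
grip_force: 0.0
```

Run:
```python
from h import *
o=monitor.get_obs(); print(o["t"],o["tool_pos"],o["tool_rot"],o["opening"])
i=eyes.camera_info("wrist"); im=eyes.get_image("wrist"); cv2.imwrite("pics/wrist4.png",im[:,:,::-1]); np.save("w4.npy",i["extrinsics"])
h=cv2.cvtColor(im,cv2.COLOR_RGB2HSV); m=cv2.inRange(h,(5,150,50),(20,255,220))
n,l,s,c=cv2.connectedComponentsWithStats(m)
for k in range(1,n):
    if s[k][4]>150:
        q=cv2.minAreaRect(np.argwhere(l==k)[:,::-1].astype(np.float32)); print(c[k],s[k],onz("wrist",c[k],.04,i))
        print([onz("wrist",p,.04,i)[:2].round(4) for p in cv2.boxPoints(q)])
```

```text
10.3 [ 0.4365 -0.2171  0.298 ] [-3.1157  0.3834  0.0059] 0.042539343132119475
[310.1068   0.6748] [269   0  91   3 206] [ 0.5864 -0.2513  0.04  ]
[array([ 0.5937, -0.2274]), array([ 0.5804, -0.2804]), array([ 0.579, -0.28 ]), array([ 0.5923, -0.227 ])]
[607.9041   9.5151] [591   0  37  21 365] [ 0.5637 -0.4806  0.04  ]
[array([ 0.5696, -0.4613]), array([ 0.5785, -0.4759]), array([ 0.5577, -0.5031]), array([ 0.5488, -0.4872])]
```

View pics/wrist4.png

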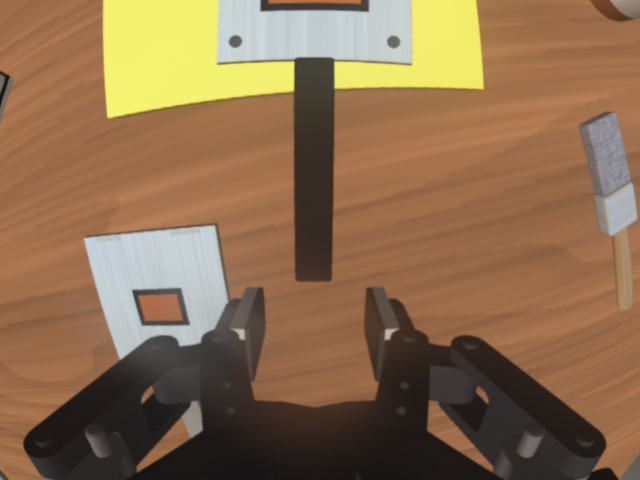

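Run:
```python
from h import *
inf={"camera_matrix":eyes.camera_info("wrist")["camera_matrix"],"extrinsics":np.load("w4.npy")}
a=np.radians(-14); X=np.array([np.cos(a),np.sin(a)]); Y=np.array([-X[1],X[0]]); T=np.array([.4365,-.2171])
for p,z in [((314,281),.044),((295,280),.044),((332,280),.044),((295,60),.044),((333,60),.044),((218,63),.04),((411,64),.04),((315,10),.04)]:
    d=onz("wrist",p,z,inf)[:2]-T; print(p,"along %.4f across %.4f"%(d@X,d@Y))
```

```text
(314, 281) along -0.0243 across 0.0007
(295, 280) along -0.0236 across 0.0131
(332, 280) along -0.0236 across -0.0110
(295, 60) along 0.1142 across 0.0119
(333, 60) along 0.1142 across -0.0104
(218, 63) along 0.1154 across 0.0593
(411, 64) along 0.1147 across -0.0584
(315, 10) along 0.1474 across 0.0001
```

>>> step_arm:
  commands:
    - [50,[0,0,40],0]
    - [50,[0,0,80],0]
    - [50,[0,0,100],0]
    - [50,[0,0,106],0]
    - [50,[0,0,106],0]
    - [20,[0,0,106],0]
    - [10,[0,0,106],0]
    - [10,[0,0,106],0]
    - [10,[0,0,106],0]
  squeeze: 80

```text
t: 11.48
tool_pos: [0.4374, -0.2174, 0.1947]
tool_rot: [3.117, -0.383, 0.003]
contact_force: [1.4, 0.1, 2.1]
opening: 0.0221
grip_force: 79.1
```

>>> step_arm:
  commands:
    - [10,[0,0,-10],0]
    - [10,[0,0,-30],0]
    - [10,[0,0,-60],0]
    - [10,[0,0,-95],0]
    - [10,[0,0,-130],0]
    - [10,[0,0,-165],0]
    - [10,[0,0,-200],0]
    - [10,[-5,-15,-220],-5]
    - [10,[-20,-45,-225],-11]
    - [10,[-34,-75,-225],-17]

```text
t: 12.72
tool_pos: [0.4214, -0.1354, 0.4194]
tool_rot: [-3.14, -0.086, 0.002]
contact_force: [-0.3, 0.1, -2.1]
opening: 0.0225
grip_force: 78.8
```

>>> step_arm:
  commands:
    - [10,[-20,-25,0],-7]
    - [10,[-40,-48,0],-14]
    - [10,[-64,-68,0],-21]
    - [10,[-90,-92,0],-28]
    - [10,[-110,-115,0],-35]
    - [10,[-112,-138,0],-42]
    - [10,[-114,-144,0],-43.9]
    - [10,[-114,-144,0],-43.9]

```text
t: 13.72
tool_pos: [0.3006, 0.0017, 0.4188]
tool_rot: [2.882, 1.249, -0.001]
contact_force: [-0.1, -0.2, -1.1]
opening: 0.0224
grip_force: 78.8
```

>>> step_arm:
  commands:
    - [10,[0,15,0],0]
    - [10,[15,35,0],0]
    - [10,[40,42,0],0]
    - [10,[65,42,0],0]
    - [10,[90,42,0],0]
    - [10,[100,42,0],0]
    - [10,[100,42,0],0]
    - [10,[100,42,0],0]

```text
t: 14.72
tool_pos: [0.3995, 0.0455, 0.4189]
tool_rot: [2.883, 1.249, -0.001]
contact_force: [0.5, -0.7, -1.6]
opening: 0.0223
grip_force: 78.8
```

Run:
```python
from h import *
o=monitor.get_obs(); print(o["t"],o["tool_pos"],o["tool_rot"],o["opening"])
i=eyes.camera_info("wrist"); im=eyes.get_image("wrist"); cv2.imwrite("pics/wrist5.png",im[:,:,::-1]); np.save("w5.npy",i["extrinsics"])
s=eyes.get_image("side"); cv2.imwrite("pics/side5.png",s[:,:,::-1])
cv2.imwrite("pics/d5.png",np.hstack([im[:360,60:560,::-1],cv2.resize(s[100:280,190:340,::-1],(300,360),interpolation=cv2.INTER_CUBIC)]))
```

```text
14.725 [0.3995 0.0455 0.4189] [ 2.8827  1.2486 -0.001 ] 0.022277874146874675
```

View pics/d5.png

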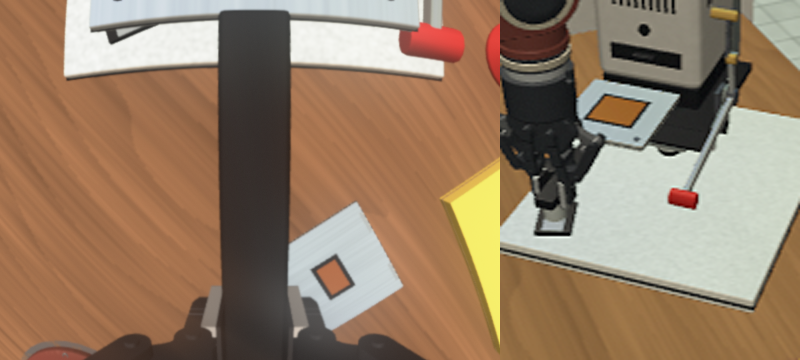

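Run:
```python
from h import *
inf={"camera_matrix":eyes.camera_info("wrist")["camera_matrix"],"extrinsics":np.load("w5.npy")}
im=cv2.imread("pics/wrist5.png"); g=cv2.cvtColor(im,cv2.COLOR_BGR2GRAY).astype(int)
print("L",g[20,140:162].tolist()); print("R",g[20,470:492].tolist())
print("c200",g[14:44,200].tolist(),"c420",g[14:44,420].tolist())
th=np.radians(46.9); xe=np.array([np.cos(th),np.sin(th),0]); ye=np.array([-np.sin(th),np.cos(th),0]); G=np.array([.3995,.0455,0])
for z in (.255,.26,.265,.27):
    L=onz("wrist",(151,29),z,inf); R=onz("wrist",(480,29),z,inf); print(z,(L-G)@xe,(R-G)@xe,(L-G)@ye,(R-G)@ye,"width",np.linalg.norm(L-R))
s=cv2.imread("pics/side5.png")[:,:,::-1].copy()
h=cv2.cvtColor(s,cv2.COLOR_RGB2HSV); m=cv2.inRange(h,(8,150,60),(20,255,230)); r=np.zeros_like(m); r[130:180,225:280]=m[130:180,225:280]
c=max(cv2.findContours(r,0,2)[0],key=cv2.contourArea); M=cv2.moments(c); px=(M['m10']/M['m00'],M['m01']/M['m00'])
o,d=ray("side",px); t=((G-o)@ye)/(d@ye); p=o+d*t; print(px,p,(p-G)@xe)
q=cv2.approxPolyDP(c,3,True)[:,0]; 
for v in q:
    print(v,[ ((onz("side",v,z)-G)@np.c_[xe,ye]).round(4) for z in (.262,.266)])
```

```text
L [243, 244, 244, 243, 241, 240, 240, 241, 238, 226, 217, 216, 217, 217, 217, 216, 216, 217, 219, 218, 217, 216]
R [210, 209, 208, 209, 210, 210, 211, 210, 206, 217, 232, 232, 205, 152, 129, 127, 126, 126, 127, 132, 150, 171]
c200 [218, 218, 219, 217, 210, 185, 152, 121, 103, 90, 69, 78, 110, 106, 73, 49, 48, 97, 181, 234, 243, 244, 243, 242, 239, 239, 239, 240, 241, 242] c420 [211, 211, 208, 198, 175, 150, 125, 114, 102, 92, 122, 191, 232, 240, 241, 241, 243, 244, 245, 246, 244, 242, 241, 241, 241, 242, 241, 241, 241, 242]
0.255 0.11502671257849287 0.11508773471919562 0.06102030661133277 -0.06269655136610328 width 0.12371687302672475
0.26 0.11344809081005511 0.1135068152878241 0.05870728493507257 -0.060351269751389436 width 0.11905856916910078
0.265 0.11186946904161739 0.11192589585645257 0.05639426325881235 -0.058005988136675596 width 0.11440026531147676
0.27 0.11029084727317966 0.11034497642508104 0.054081241582552175 -0.05566070652196176 width 0.10974196145385282
(248.18998628257887, 154.8621399176955) [0.5193 0.1735 0.2643] 0.17530271391581206
[234 158] [array([0.1536, 0.0292]), array([0.148 , 0.0263])]
[255 162] [array([ 0.154 , -0.0272]), array([ 0.1484, -0.0298])]
[262 151] [array([ 0.207 , -0.0244]), array([ 0.2011, -0.027 ])]
[242 148] [array([0.2035, 0.0296]), array([0.1976, 0.0266])]
```

>>> step_arm:
  commands:
    - [10,[-8,0,15],0]
    - [10,[-8,0,35],0]
    - [10,[-8,0,50],0]
    - [10,[-8,0,58],0]
    - [10,[-8,0,58],0]
    - [10,[-8,0,58],0]
    - [10,[0,0,58],0]
    - [10,[6,0,58],0]
    - [10,[6,0,58],0]

```text
t: 15.95
tool_pos: [0.4042, 0.0508, 0.3613]
tool_rot: [2.882, 1.251, 0.0]
contact_force: [0.1, 0.8, -1.5]
opening: 0.0227
grip_force: 78.8
```

Run:
```python
from h import *
o=monitor.get_obs(); print(o["t"],o["tool_pos"],o["tool_rot"],o["contact_force"])
s=eyes.get_image("side"); cv2.imwrite("pics/side6.png",s[:,:,::-1]); a=eyes.get_image("scene"); cv2.imwrite("pics/scene6.png",a[:,:,::-1])
cv2.imwrite("pics/e6.png",np.hstack([cv2.resize(a[100:240,350:490,::-1],(400,400),interpolation=cv2.INTER_CUBIC),cv2.resize(s[120:220,210:310,::-1],(400,400),interpolation=cv2.INTER_CUBIC)]))
```

```text
15.95 [0.4042 0.0508 0.3613] [2.8816 1.2513 0.0001] [ 0.0668  0.7733 -1.5271]
```

View pics/e6.png

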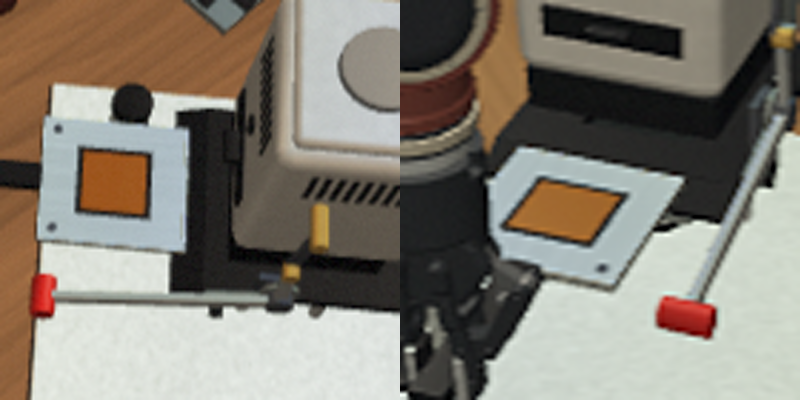

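Run:
```python
from h import *
th=np.radians(46.9); xe=np.array([np.cos(th),np.sin(th),0]); ye=np.array([-np.sin(th),np.cos(th),0]); A=np.array([.639,.3015,0])
C={}
for n,(r0,r1,c0,c1) in (("side",(150,190,230,272)),("scene",(145,185,370,410))):
    s=cv2.imread(f"pics/{n}6.png")[:,:,::-1].copy(); h=cv2.cvtColor(s,cv2.COLOR_RGB2HSV); m=cv2.inRange(h,(8,140,60),(22,255,240)); r=np.zeros_like(m); r[r0:r1,c0:c1]=m[r0:r1,c0:c1]
    c=max(cv2.findContours(r,0,2)[0],key=cv2.contourArea); M=cv2.moments(c); px=(M['m10']/M['m00'],M['m01']/M['m00']); C[n]=px
    q=cv2.minAreaRect(c); print(n,px,cv2.contourArea(c))
p,e=tri([ray(n,C[n]) for n in C]); print(p,e,(p-A)@xe,(p-A)@ye)
# plate corners (from the picture crops): near-right, far-right, in both
k=140/400; 
sc={"fr":(350+189*k,100+129*k),"rr":(350+186*k,100+251*k),"rl":(350+40*k,100+238*k)}
k=100/400; k2=k
sd={"fr":(None),"rr":(210+(684-400)*k,120+179*k),"rl":(210+(616-400)*k,120+287*k)}
for n in ("rr","rl"):
    p,e=tri([ray("scene",sc[n]),ray("side",sd[n])]); print(n,p,e,(p-A)@xe,(p-A)@ye)
```

```text
side (250.650826446281, 172.37190082644628) 242.0
scene (389.412100456621, 163.39421613394214) 438.0
[0.5251 0.1808 0.2046] [np.float64(0.0009950737287106276), np.float64(0.000995073728710519)] -0.16599821611475626 0.0006730882618637819
rr [0.6142 0.1898 0.1993] [np.float64(0.0004379482423657113), np.float64(0.00043794824236562964)] -0.09853246764223068 -0.058217907309496914
rl [0.5279 0.0963 0.199 ] [np.float64(0.0005108763282310971), np.float64(0.000510876328230996)] -0.22572363679425456 -0.05908109309908066
```

>>> step_arm:
  commands:
    - [10,[10,0,0],0]
    - [10,[22,0,0],0]
    - [10,[34,0,0],0]
    - [10,[46,0,0],0]
    - [10,[56,0,0],0]
    - [10,[60,0,0],0]
    - [10,[60,0,0],0]

```text
t: 16.92
tool_pos: [0.445, 0.0944, 0.3609]
tool_rot: [-2.882, -1.251, 0.001]
contact_force: [-0.6, 0.4, -1.7]
opening: 0.0225
grip_force: 78.8
```

>>> step_arm:
  commands:
    - [10,[8,0,0],0]
    - [10,[18,0,0],0]
    - [10,[28,0,0],0]
    - [10,[38,0,0],0]
    - [10,[48,0,0],0]
    - [10,[58,0,0],0]
    - [10,[62,0,0],0]
    - [10,[62,0,0],0]

```text
t: 17.92
tool_pos: [0.4873, 0.1397, 0.361]
tool_rot: [2.882, 1.251, -0.0]
contact_force: [0.5, 0.2, -0.7]
opening: 0.0222
grip_force: 78.8
```

>>> step_arm:
  commands:
    - [10,[6,0,0],0]
    - [10,[14,0,0],0]
    - [10,[22,0,0],0]
    - [10,[30,0,0],0]
    - [10,[34,0,0],0]
    - [10,[34,0,0],0]

```text
t: 18.68
tool_pos: [0.5106, 0.1646, 0.3609]
tool_rot: [-2.882, -1.251, 0.001]
contact_force: [0.2, -0.2, -1.6]
opening: 0.022
grip_force: 78.8
```

Now creep to the stops.

>>> step_arm:
  commands:
    - [10,[2,0,0],0]
    - [10,[4,0,0],0]
    - [10,[5,0,0],0]
    - [10,[5,0,0],0]

```text
t: 19.18
tool_pos: [0.5138, 0.168, 0.361]
tool_rot: [2.882, 1.25, -0.0]
contact_force: [0.0, 0.9, -1.6]
opening: 0.022
grip_force: 78.8
```

>>> step_arm:
  commands:
    - [10,[1,0,0],0]
    - [10,[2,0,0],0]
    - [10,[2,0,0],0]

```text
t: 19.55
tool_pos: [0.5153, 0.1695, 0.361]
tool_rot: [-2.882, -1.25, 0.0]
contact_force: [-0.4, 0.1, -1.5]
opening: 0.0227
grip_force: 78.8
```

>>> step_arm:
  commands:
    - [10,[1,0,0],0]
    - [10,[1.5,0,0],0]
    - [10,[1.5,0,0],0]

```text
t: 19.92
tool_pos: [0.516, 0.1703, 0.3606]
tool_rot: [2.882, 1.25, -0.003]
contact_force: [-2.9, -3.0, -1.2]
opening: 0.0226
grip_force: 78.8
```

>>> step_arm:
  commands:
    - [10,[1,0,0],0]
    - [10,[1,0,0],0]

```text
t: 20.18
tool_pos: [0.5163, 0.1707, 0.3602]
tool_rot: [2.882, 1.25, -0.007]
contact_force: [-5.5, -4.7, -0.9]
opening: 0.0223
grip_force: 78.9
```

>>> step_arm:
  commands:
    - [10,[1,0,0],0]
    - [10,[1,0,0],0]

```text
t: 20.42
tool_pos: [0.5166, 0.1711, 0.3598]
tool_rot: [2.881, 1.249, -0.012]
contact_force: [-7.7, -6.4, -0.6]
opening: 0.0222
grip_force: 78.9
```

>>> step_arm:
  commands:
    - [10,[-2.5,0,0],0]
    - [10,[-2.5,0,2],0]
    - [10,[-2.5,0,4],0]
    - [10,[-2.5,0,4],0]

```text
t: 20.92
tool_pos: [0.5158, 0.1701, 0.3568]
tool_rot: [2.882, 1.25, -0.001]
contact_force: [-3.6, -3.6, 0.1]
opening: 0.0222
grip_force: 79.0
```

>>> step_arm:
  commands:
    - [10,[0,0,1],0]
    - [10,[0,0,2],0]
    - [10,[0,0,2],0]

```text
t: 21.3
tool_pos: [0.5159, 0.1701, 0.3551]
tool_rot: [2.882, 1.25, -0.001]
contact_force: [-5.8, -4.2, 0.4]
opening: 0.0221
grip_force: 79.1
```

>>> step_arm:
  commands:
    - [10,[-0.8,0,0.5],0]
    - [10,[-0.8,0,1],0]
    - [10,[-0.8,0,1],0]

```text
t: 21.68
tool_pos: [0.5156, 0.1697, 0.3548]
tool_rot: [2.882, 1.25, 0.002]
contact_force: [-3.0, -1.6, 3.0]
opening: 0.0225
grip_force: 79.4
```

>>> step_arm:
  commands:
    - [10,[0,0,0.5],0]
    - [10,[0,0,1],0]
    - [10,[0,0,1],0]

```text
t: 22.05
tool_pos: [0.5156, 0.1697, 0.3537]
tool_rot: [2.882, 1.25, 0.003]
contact_force: [-3.2, -1.8, 5.1]
opening: 0.0225
grip_force: 79.6
```

>>> step_arm:
  commands:
    - [10,[0,0,-0.8],0]
    - [10,[-1.5,0,-0.8],0]
    - [10,[-3,0,-0.8],0]
    - [10,[-3,0,-0.8],0]

```text
t: 22.55
tool_pos: [0.5135, 0.1675, 0.3542]
tool_rot: [-2.882, -1.25, -0.003]
contact_force: [0.8, 1.8, 2.6]
opening: 0.0222
grip_force: 79.3
```

>>> step_arm:
  commands:
    - [10,[-1.5,0,0],0]
    - [10,[-2.5,0,0],0]
    - [10,[-2.5,0,0],0]

```text
t: 22.92
tool_pos: [0.5124, 0.1666, 0.3546]
tool_rot: [-2.88, -1.25, -0.012]
contact_force: [8.5, 8.2, -0.2]
opening: 0.022
grip_force: 79.0
```

>>> step_arm:
  commands:
    - [10,[2,0,0],0]
    - [10,[4,0,0],0]
    - [10,[5.5,0,0],0]
    - [10,[6.3,0,0.3],0]
    - [10,[6.3,0,0.3],0]

```text
t: 23.55
tool_pos: [0.5158, 0.1699, 0.3535]
tool_rot: [2.882, 1.25, -0.001]
contact_force: [-2.8, -3.0, 5.1]
opening: 0.0224
grip_force: 79.6
```

>>> step_arm:
  commands:
    - [10,[0,0,-1.2],0]
    - [10,[0,0,-1.2],0]
    - [45,[0,0,-1.2],0]
    - [45,[0,0,-1.2],0]
    - [45,[0,0,-1.2],0]

```text
t: 24.18
tool_pos: [0.5158, 0.1703, 0.3542]
tool_rot: [-2.882, -1.25, 0.001]
contact_force: [0.1, -0.6, 0.3]
opening: 0.0386
grip_force: 0.0
```

Run:
```python
from h import *
o=monitor.get_obs(); print(o["t"],o["tool_pos"],o["tool_rot"],o["contact_force"],o["opening"])
i=eyes.camera_info("wrist"); im=eyes.get_image("wrist"); cv2.imwrite("pics/wrist7.png",im[:,:,::-1]); np.save("w7.npy",i["extrinsics"])
g=cv2.cvtColor(im,cv2.COLOR_RGB2GRAY).astype(int)
for r in (40,100,160,220): print(r,g[r,240:400:4].tolist())
```

```text
24.175 [0.5158 0.1703 0.3542] [-2.8817 -1.2503  0.001 ] [ 0.1018 -0.631   0.265 ] 0.03856298642941807
40 [46, 47, 47, 48, 47, 47, 46, 46, 47, 47, 40, 49, 49, 49, 48, 49, 48, 48, 49, 48, 48, 48, 48, 48, 48, 46, 48, 43, 43, 48, 48, 48, 48, 48, 47, 47, 47, 47, 47, 46]
100 [37, 38, 40, 39, 40, 39, 38, 40, 38, 40, 37, 44, 45, 46, 46, 46, 45, 45, 44, 44, 44, 44, 44, 43, 44, 44, 44, 39, 37, 43, 43, 45, 44, 45, 45, 48, 48, 47, 48, 47]
160 [235, 235, 235, 235, 239, 238, 238, 238, 234, 233, 72, 64, 62, 62, 61, 61, 60, 59, 59, 58, 59, 58, 60, 62, 61, 62, 65, 63, 202, 234, 233, 234, 236, 241, 239, 235, 236, 236, 238, 232]
220 [237, 237, 240, 238, 235, 237, 236, 235, 239, 235, 139, 68, 67, 66, 65, 64, 64, 63, 64, 62, 62, 63, 64, 66, 66, 67, 70, 69, 235, 237, 235, 235, 240, 239, 238, 237, 238, 234, 236, 237]
```

View pics/wrist7.png

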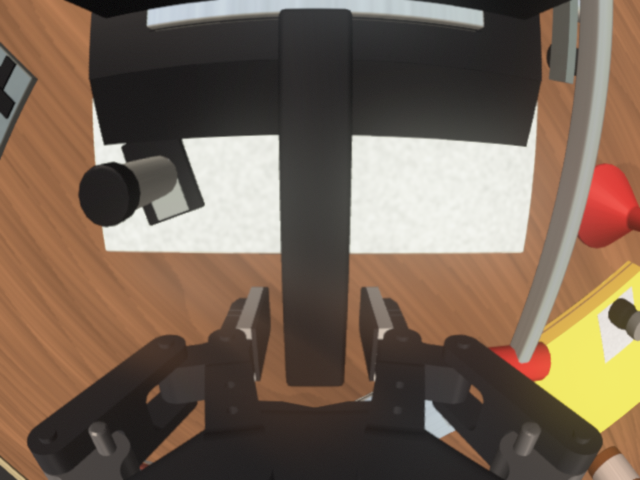

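Run:
```python
from h import *
inf={"camera_matrix":eyes.camera_info("wrist")["camera_matrix"],"extrinsics":np.load("w7.npy")}
im=cv2.imread("pics/wrist7.png"); g=cv2.cvtColor(im,cv2.COLOR_BGR2GRAY).astype(int)
for c in (170,240,390,460): print(c,g[6:40,c].tolist()," crease ",g[50:100:2,c].tolist())
th=np.radians(46.9); X=np.c_[[np.cos(th),np.sin(th),0],[-np.sin(th),np.cos(th),0]]; A=np.array([.639,.3015,0])
for p,z in [((148,27),.19),((484,26),.19),((91,79),.19),((541,80),.19),((284,384),.2),((344,384),.2)]: print(p,((onz("wrist",p,z,inf)-A)@X).round(4))
```

```text
170 [165, 201, 208, 209, 208, 209, 208, 208, 208, 208, 208, 208, 209, 207, 203, 186, 157, 125, 101, 87, 68, 52, 63, 59, 50, 46, 46, 46, 44, 46, 45, 46, 43, 44]  crease  [42, 40, 42, 40, 41, 39, 39, 39, 37, 25, 27, 26, 26, 29, 28, 26, 26, 28, 28, 27, 26, 27, 29, 29, 28]
240 [200, 199, 199, 199, 200, 198, 195, 181, 155, 127, 103, 91, 75, 54, 56, 62, 55, 51, 51, 50, 51, 51, 49, 48, 48, 49, 48, 47, 47, 48, 48, 47, 46, 48]  crease  [43, 43, 44, 42, 43, 37, 34, 32, 34, 34, 33, 33, 33, 35, 34, 33, 34, 33, 35, 34, 34, 36, 36, 36, 38]
390 [195, 194, 193, 193, 193, 193, 191, 180, 157, 131, 108, 98, 87, 65, 61, 65, 58, 53, 52, 52, 52, 50, 51, 50, 50, 50, 49, 49, 49, 48, 48, 48, 48, 47]  crease  [43, 43, 43, 41, 40, 40, 40, 39, 39, 38, 40, 40, 41, 41, 40, 41, 41, 42, 41, 43, 43, 44, 45, 46, 45]
460 [83, 152, 190, 199, 200, 200, 199, 200, 199, 200, 200, 199, 199, 199, 197, 185, 160, 131, 106, 91, 77, 56, 53, 55, 45, 41, 41, 42, 39, 39, 41, 40, 41, 41]  crease  [39, 39, 38, 38, 39, 38, 38, 37, 37, 36, 38, 39, 38, 38, 41, 39, 41, 40, 42, 41, 42, 44, 44, 44, 46]
(148, 27) [-0.0639  0.0631]
(484, 26) [-0.0632 -0.064 ]
(91, 79) [-0.0811  0.0891]
(541, 80) [-0.0811 -0.0903]
(284, 384) [-0.2078  0.0128]
(344, 384) [-0.2078 -0.0123]
```

>>> step_arm:
  commands:
    - [45,[0,0,-10],0]
    - [45,[0,0,-35],0]
    - [45,[0,0,-65],0]
    - [45,[-10,15,-85],0]
    - [70,[-25,45,-85],0]
    - [70,[-35,75,-85],0]
    - [70,[-39,100,-75],0]
    - [70,[-39,105,-60],0]
    - [70,[-39,105,-50],0]
    - [70,[-39,105,-50],0]

```text
t: 25.48
tool_pos: [0.5653, 0.0707, 0.4025]
tool_rot: [-2.88, -1.251, 0.005]
contact_force: [0.2, 0.8, 0.3]
opening: 0.0599
grip_force: 0.0
```

Run:
```python
from h import *
o=monitor.get_obs(); print(o["t"],o["tool_pos"],o["tool_rot"],o["contact_force"],o["opening"])
i=eyes.camera_info("wrist"); im=eyes.get_image("wrist"); cv2.imwrite("pics/wrist8.png",im[:,:,::-1])
m,b,l=blobs(im,(0,150,50),(7,255,255)); th=np.radians(46.9); X=np.c_[[np.cos(th),np.sin(th),0],[-np.sin(th),np.cos(th),0]]
for c,s in b:
    print(c.round(1),s.tolist())
    ys,xs=np.nonzero(l==l[int(c[1]),int(c[0])])
    e=[(xs.min(),np.median(ys[xs==xs.min()])),(xs.max(),np.median(ys[xs==xs.max()]))]
    for p in [c]+e: print("   rel TCP (x,y enl):",((onz("wrist",p,.188,i)-o["tool_pos"])@X).round(4))
```

```text
25.475 [0.5653 0.0707 0.4025] [-2.8798 -1.251   0.0053] [0.2274 0.8048 0.2732] 0.05993021519102162
[634.8  98.9] [630, 93, 10, 13, 84]
   rel TCP (x,y enl): [ 0.1111 -0.2052]
   rel TCP (x,y enl): [ 0.1104 -0.2   ]
   rel TCP (x,y enl): [ 0.1119 -0.2098]
[515.5 158.4] [474, 114, 101, 87, 5631]
   rel TCP (x,y enl): [ 0.0627 -0.1086]
   rel TCP (x,y enl): [ 0.0614 -0.0828]
   rel TCP (x,y enl): [ 0.0591 -0.1521]
[316.2 265.5] [282, 245, 69, 40, 2456]
   rel TCP (x,y enl): [ 0.0022 -0.0006]
   rel TCP (x,y enl): [0.0027 0.0175]
   rel TCP (x,y enl): [ 0.0027 -0.0185]
```

>>> step_arm:
  commands:
    - [70,[1,0,25],0]
    - [70,[1,0,50],0]
    - [70,[1,0,64],0]
    - [70,[1,0,68],0]
    - [70,[1,0,68],0]
    - [30,[1,0,68],0]
    - [30,[1,0,68],0]
    - [30,[1,0,68],0]
    - [30,[1,0,68],0]
  squeeze: 35

```text
t: 26.65
tool_pos: [0.5669, 0.0708, 0.338]
tool_rot: [2.882, 1.25, 0.003]
contact_force: [-1.0, 1.7, 5.7]
opening: 0.0355
grip_force: 37.2
```

>>> step_arm:
  commands:
    - [30,[0,0,-4],0]
    - [30,[-1,0,-9],0]
    - [30,[-1.5,0,-15],0]
    - [30,[-2,0,-21],0]
    - [30,[-2,0,-27],0]
    - [30,[-2,0,-33],0]
    - [30,[-2,0,-33],0]

```text
t: 27.52
tool_pos: [0.5651, 0.0691, 0.3703]
tool_rot: [2.882, 1.25, -0.001]
contact_force: [-1.5, 0.8, -0.7]
opening: 0.0356
grip_force: 36.2
```

>>> step_arm:
  commands:
    - [30,[0.3,0,-6],0]
    - [30,[0.6,0,-12],0]
    - [30,[1.2,0,-18],0]
    - [30,[1.8,0,-24],0]
    - [30,[2.5,0,-30],0]
    - [30,[2.8,0,-33],0]
    - [30,[2.8,0,-33],0]

```text
t: 28.4
tool_pos: [0.5673, 0.0714, 0.4036]
tool_rot: [2.882, 1.25, 0.002]
contact_force: [-3.1, 0.6, 2.3]
opening: 0.0355
grip_force: 36.5
```

>>> step_arm:
  commands:
    - [30,[1.2,0,-5],0]
    - [30,[2.3,0,-10],0]
    - [30,[3.6,0,-15],0]
    - [30,[3.6,0,-15],0]

```text
t: 28.9
tool_pos: [0.5698, 0.074, 0.4189]
tool_rot: [2.882, 1.25, 0.002]
contact_force: [-2.3, 0.9, 4.3]
opening: 0.0355
grip_force: 36.7
```

>>> step_arm:
  commands:
    - [30,[1,0,-3.5],0]
    - [30,[2,0,-7],0]
    - [30,[2,0,-7],0]

```text
t: 29.28
tool_pos: [0.5711, 0.0754, 0.4254]
tool_rot: [2.882, 1.25, 0.001]
contact_force: [-1.6, 0.6, 3.6]
opening: 0.0353
grip_force: 36.8
```

>>> step_arm:
  commands:
    - [30,[0.6,0,-2],0]
    - [30,[1.3,0,-4],0]
    - [30,[1.3,0,-4],0]

```text
t: 29.65
tool_pos: [0.5719, 0.0764, 0.4291]
tool_rot: [2.882, 1.25, 0.001]
contact_force: [-2.0, 2.0, 4.2]
opening: 0.0353
grip_force: 36.9
```

>>> step_arm:
  commands:
    - [30,[0.7,0,-2],0]
    - [30,[1.4,0,-4],0]
    - [30,[1.4,0,-4],0]

```text
t: 30.02
tool_pos: [0.5729, 0.0774, 0.4332]
tool_rot: [2.882, 1.25, 0.001]
contact_force: [-3.3, 1.9, 5.4]
opening: 0.0353
grip_force: 37.0
```

>>> step_arm:
  commands:
    - [30,[0.7,0,-2],0]
    - [30,[1.5,0,-4],0]
    - [30,[1.5,0,-4],0]

```text
t: 30.4
tool_pos: [0.5739, 0.0785, 0.4372]
tool_rot: [2.882, 1.25, 0.001]
contact_force: [-1.4, 0.4, 5.0]
opening: 0.0355
grip_force: 37.2
```

>>> step_arm:
  commands:
    - [30,[0.7,0,-1.5],0]
    - [30,[1.2,0,-3],0]
    - [30,[1.2,0,-3],0]

```text
t: 30.78
tool_pos: [0.5747, 0.0794, 0.4402]
tool_rot: [2.882, 1.25, 0.001]
contact_force: [-1.6, 1.4, 6.0]
opening: 0.035
grip_force: 37.3
```

>>> step_arm:
  commands:
    - [30,[0.6,0,-1.5],0]
    - [30,[1.2,0,-3],0]
    - [30,[1.2,0,-3],0]

```text
t: 31.15
tool_pos: [0.5756, 0.0802, 0.4432]
tool_rot: [2.882, 1.25, 0.001]
contact_force: [-2.9, 0.7, 5.8]
opening: 0.0357
grip_force: 37.4
```

>>> step_arm:
  commands:
    - [30,[0.5,0,-1],0]
    - [30,[0.9,0,-2],0]
    - [30,[0.9,0,-2],0]

```text
t: 31.52
tool_pos: [0.5762, 0.0809, 0.4453]
tool_rot: [2.882, 1.25, 0.001]
contact_force: [-3.1, 0.8, 6.0]
opening: 0.0352
grip_force: 37.4
```

>>> step_arm:
  commands:
    - [30,[0.5,0,-1],0]
    - [30,[0.9,0,-2],0]
    - [30,[0.9,0,-2],0]

```text
t: 31.9
tool_pos: [0.5768, 0.0816, 0.4473]
tool_rot: [2.882, 1.25, 0.001]
contact_force: [-1.2, 0.1, 5.8]
opening: 0.0354
grip_force: 37.5
```

>>> step_arm:
  commands:
    - [30,[0.5,0,-1],0]
    - [30,[0.9,0,-2],0]
    - [30,[0.9,0,-2],0]

```text
t: 32.28
tool_pos: [0.5773, 0.082, 0.4484]
tool_rot: [2.882, 1.25, -0.002]
contact_force: [-3.3, -1.3, 4.5]
opening: 0.0355
grip_force: 37.3
```

>>> step_arm:
  commands:
    - [30,[0.4,0,-1],0]
    - [30,[0.4,0,-1],0]
    - [30,[0.4,0,-1],0]

```text
t: 32.65
tool_pos: [0.5775, 0.0823, 0.4491]
tool_rot: [2.882, 1.25, -0.002]
contact_force: [-4.5, -1.4, 1.5]
opening: 0.0352
grip_force: 37.0
```

>>> step_arm:
  commands:
    - [30,[0,0,-1],0]
    - [30,[0,0,-1],0]
    - [30,[0,0,-1],0]

```text
t: 33.02
tool_pos: [0.5776, 0.0824, 0.45]
tool_rot: [-2.882, -1.25, 0.001]
contact_force: [-3.7, -1.1, -1.1]
opening: 0.0358
grip_force: 36.6
```

>>> step_arm:
  commands:
    - [30,[-0.8,0,-0.7],0]
    - [30,[-0.8,0,-0.7],0]

```text
t: 33.28
tool_pos: [0.5773, 0.0823, 0.4506]
tool_rot: [-2.881, -1.25, -0.002]
contact_force: [2.4, 2.7, -6.5]
opening: 0.0354
grip_force: 36.1
```

>>> step_arm:
  commands:
    - [45,[0,0,0],0]
    - [60,[0,0,0],0]
    - [70,[0,0,0],0]
    - [70,[0,0,0],0]

```text
t: 33.78
tool_pos: [0.5771, 0.0818, 0.4518]
tool_rot: [2.882, 1.25, 0.001]
contact_force: [0.6, 0.7, -0.1]
opening: 0.06
grip_force: 0.0
```

>>> step_arm:
  commands:
    - [70,[0,0,-10],0]
    - [70,[0,0,-35],0]
    - [70,[0,0,-60],0]
    - [70,[-40,0,-80],0]
    - [70,[-80,-20,-80],0]
    - [70,[-110,-40,-80],0]
    - [70,[-120,-50,-80],0]
    - [70,[-120,-50,-80],0]

```text
t: 34.78
tool_pos: [0.4582, 0.0286, 0.5323]
tool_rot: [2.881, 1.25, 0.003]
contact_force: [0.5, -0.2, -0.5]
opening: 0.0599
grip_force: 0.0
```

Run:
```python
from h import *
o=monitor.get_obs(); print(o["t"],o["tool_pos"],o["contact_force"])
i=eyes.camera_info("wrist"); im=eyes.get_image("wrist"); s=eyes.get_image("side"); cv2.imwrite("pics/side9.png",s[:,:,::-1]); cv2.imwrite("pics/wrist9.png",im[:,:,::-1])
C={}
for n,a in (("wrist",im),("side",s)):
    m,b,l=blobs(a,(0,160,50),(7,255,255)); print(n,[(c.round(1).tolist(),q.tolist()) for c,q in b])
th=np.radians(46.9); X=np.c_[[np.cos(th),np.sin(th),0],[-np.sin(th),np.cos(th),0]]; A=np.array([.639,.3015,0])
# carrier handle end: dark bar across wrist image
h=cv2.cvtColor(im,cv2.COLOR_RGB2HSV); g=h[:,:,2]; m=(g<75).astype(np.uint8); n,l,st,c=cv2.connectedComponentsWithStats(m)
for k in range(1,n):
    if st[k][4]>1500: print("dark",c[k].round(1),st[k].tolist())
np.save("w9.npy",i["extrinsics"])
```

```text
34.775 [0.4582 0.0286 0.5323] [ 0.518  -0.2419 -0.4695]
wrist [([410.5, 52.6], [376, 38, 63, 36, 1515]), ([499.8, 81.4], [469, 50, 73, 65, 3145]), ([499.6, 470.8], [490, 462, 18, 18, 180])]
side [([4.2, 8.4], [0, 0, 12, 15, 126]), ([97.1, 80.6], [57, 71, 84, 21, 916]), ([281.9, 158.0], [274, 153, 17, 11, 145]), ([362.2, 250.9], [345, 226, 35, 42, 785]), ([531.1, 359.9], [511, 344, 41, 33, 476])]
dark [34.8 51.5] [0, 0, 72, 147, 1604]
dark [246.4  39.8] [232, 0, 30, 81, 2261]
dark [161.9  45.8] [128, 24, 71, 62, 1896]
dark [296.3 416.3] [0, 291, 620, 189, 62583]
```

Run:
```python
from h import *
inf={"camera_matrix":eyes.camera_info("wrist")["camera_matrix"],"extrinsics":np.load("w9.npy")}
th=np.radians(46.9); X=np.c_[[np.cos(th),np.sin(th),0],[-np.sin(th),np.cos(th),0]]; A=np.array([.639,.3015,0])
for p in [(247,80.5),(247,3)]: print(((onz("wrist",p,.202,inf)-A)@X).round(4))
from station import finish_job; print(finish_job())
```

```text
[-0.2084 -0.0015]
[-0.1413 -0.0007]
the job is handed in; nothing more can be done
None
```

The carrier is in the enlarger, home against the rear stops with its boss in the stage. The lamphouse was lowered under control until it clamped the carrier, and the lever was let go and stayed up. The job was handed in at about 35 s; `finish_job()` returned no verdict.

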